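# Index the spice turntable one hole

## Task

The spice turntable is held by a spring plunger: its thumb cup stands on the robot's side of the wooden disc. Press the cup down with the fingertips to free the pin, push it round, still pressed, to the very next hole of the grey ring on the side where the wooden pepper mill stands beside it, and let it spring fully up so that the pin locks in that hole. Do not lift or knock over the spice jar and salt shaker riding on the disc, and leave the pepper mill and the mug where they stand; nothing is to be picked up.

Things in the scene. Friction and masses are not known exactly. Their poses are not given: they have to be found in the camera images.
- carousel: fixed stand of the turntable: metal foot 284 mm wide and a flat grey metal ring (inner radius 112, outer 138 mm, top 42 mm above the worktop) with 8 slot holes 11 mm wide at radius 125 mm, 45 degrees apart. Origin on the turning axis at worktop height, z up. The plunger starts in the hole on its -x side, which faces the robot within half a radian; left, right are its +y and -y.
- turntable (a joint): angle of the wooden disc (220 mm wide, top 46 mm above the worktop) about the stand's vertical axis, rad; 0 at the start, positive counterclockwise from above; the next holes are at +0.785 and -0.785. With the plunger pressed it turns with little friction (0.05 N m) and stays where it is left.
- plunger (a joint): how far the spring plunger is pressed, m: 0 fully up (pin in a hole), 0.014 fully down; spring 4 N up, 8 N down. The round-ended 8 mm pin is clear of the ring beyond 0.008, so press about 0.011. Released between holes it rests under the ring at 0.008 and springs up by itself where it meets a hole, centring itself with 1.5 mm of play either way.
- plunger_cup (a point): middle of the inner floor of the plunger's thumb cup: round open-topped dark steel cup, 60 mm wide outside, floor about 50 mm wide, walls 9 mm above the floor and 4 mm thick. It rides with the disc 85 mm from the turning axis; its floor is 66 mm above the worktop when up, 52 mm fully down. Closed fingertips fit in, press the floor and push on the wall.
- pepper_mill: turned wooden pepper mill, 58 mm in diameter, 170 mm high, loose, standing on the worktop to the left or to the right of the turntable; origin at the centre of its underside
- mug: white mug, 78 mm in diameter with a handle, 97 mm high, loose, standing on the side of the turntable opposite to the pepper mill; origin under its middle
- spice_jar: spice jar with a red cap, 45 mm in diameter, 106 mm high, standing loose on the half of the wooden disc away from the plunger; origin at the centre of its underside
- salt_shaker: glass salt shaker with a grey cap, 44 mm in diameter, 90 mm high, standing loose on the half of the wooden disc away from the plunger, beside the spice jar; origin at the centre of its underside
Things that resemble listed ones, but are neither listed nor needed, are in the scene too. What is shaped like the spice_jar but purple or turquoise is not meant. Of the things like the pepper_mill, leave any that is blue; of the rest the larger one is meant.

How it is judged:
By the outcome, as a careful person would: the job done as asked, in the order asked, and still so for the second after the job is handed in, with the robot touching nothing.
It also fails if it takes over 38 s, if anything falls off the work surface, if the arm or the gripper's body presses on something with over 40 N, if the wrist force passes 120 N, or if a joint passes its speed limit or range.

## Robot

A 6-joint arm with a two-finger parallel gripper is mounted at the origin on a cart in front of the work surface, level with it; the furniture and walls round the work are solid. World frame = base frame: x ahead of the robot, y to its left, z up, the work surface at z = 0. Lengths are in mm, angles in rad, forces in N, time in s.
With the tool pointing down it reaches from about 350 to 725 mm from the base axis. Payload 4.3 kg.
Tool frame: the origin (TCP) lies on the centre line of the jaws, within the pads' length; the fingertips stand 8 mm ahead of it and the grasp point (between the pads) lies 11 mm behind it; z points along the fingers, y is the line along which they close (so a half turn about z gives the same grasp; the last joint's range is limited). The gripper opens to 85 mm and grips with 20 to 120 N. Pads are 22 mm wide; open, the fingers measure 114 mm over their backs; the gripper's body (76 mm by 85 mm) begins 54 mm behind the grasp point. The pads swing forward as they close: fully open they stand 13 mm farther back than shut.
Start: joints at [-1.391, 0.377, 0.081, 1.274, 0, 1.46], TCP at [164.323, -551.06, 214.529] pointing down, gripper open.
Joint ranges: [-2.72, 2.72], [-0.84, 1.66], [-1.02, 1.22], [-1.77, 2.12], [-1.37, 1.28], [-3.14, 3.14]. Speed limits (rad/s): [2.57, 2.57, 3.14, 3.14, 3.14, 3.14].

## Interface

Orientations are given as a unit quaternion [x, y, z, w].
In Python, from bench import bot gives the robot as it stands.
- The arm moves only by the shell command python3 -m crank 'ROWS' [OPENING]. ROWS is JSON, a list of rows, each an object with "offset": the shift along the world's x, y, z in cm, a list of three; "yaw": the turn about the world's z in rad. In form: [{"offset": [dx, dy, dz], "yaw": yaw}, ...]. A call has exactly 8 rows; each row shifts and turns the commanded pose from where the row before left it; what a row does not reach is not made up. A row lasts 1/10 s, in which the tool goes at most 50 mm and 8.59 degrees, less where a joint would pass 70% of its speed; a pose out of reach is approached as far as the arm can. A call is refused whole if a number of a shift passes 5 or a number of a turn 0.15, either way. A call with a gripper value outside its range is refused whole. OPENING is the finger opening in cm, from 0 to 8.54, set as the call begins (- or left out, the last holds). The fingers move at their own pace and stop on an object; the grip force is fixed at half the most. Time passes only in rows, so rows that do not move let the fingers close, or fill a call up. It gives the time, the measured TCP pose, the force, the opening and the grip force at its end, in the units of the state.
- bot.sense(): the state, without advancing time (a new reading comes with each control period).
- bot.snapshot(name): name is "side" or "top"; returns the picture (420x560x3 uint8, red, green, blue); there is no depth.
- bot.calibration(name): a dict with "camera_matrix" (3x3 intrinsics, pixels), "R" (3x3) and "t" (3): a world point X has camera coordinates R X + t. Camera axes: x right, y down, z forward; pixel columns grow to the right and rows downward; lengths in mm; the calibration is good to about 2 mm. A picture is of the moment at which its call begins. calibration takes no time and is no camera call.
- bot.close_job(): hands the job in; it is judged then, once.
The state is a dict: "clock": time; "joints": joint angles; "dq": joint speeds; "tau": joint torques, N m; "position": TCP position; "eef_rot": TCP orientation; "contact_force": force on the tool from outside, world axes, zero at the start; "ft_torque": the same for the moment, N m; "grip_width": finger opening in mm; "gripper_force": force on a finger pad.
Only numpy, scipy, OpenCV 4.12 (cv2) and the standard library are available. Lean on these libraries where they do the work, as an engineer would, in place of code of your own. Each camera call takes 0.05 s, during which the arm holds its last target. There are 200 camera calls.

## Working session

There is one attempt and no reset: what is moved stays moved. The work goes in short steps, Python scripts to look and compute and a shell command to move; the robot and the scene stay as the last step left them, time stands still between calls to the robot, and variables do not carry over. Pictures are saved under pics/ and viewed, at most 10 in all, crops included, and the job is handed in when it is done.

```bash
mkdir -p pics
python3 - <<'E'
from bench import bot
import cv2, numpy as np
for n in("side","top"):
    cv2.imwrite(f"pics/{n}0.png",bot.snapshot(n)[:,:,::-1]); c=bot.calibration(n); print(n,np.array(c["camera_matrix"]).round(1).tolist(),np.array(c["R"]).round(3).tolist(),np.array(c["t"]).round(1).tolist())
s=bot.sense();print(s["clock"],s["position"],s["eef_rot"],s["grip_width"])
E
```

```text
side [[482.2, 0.0, 281.6], [0.0, 482.2, 212.8], [0.0, 0.0, 1.0]] [[0.328, -0.945, -0.023], [-0.403, -0.118, -0.907], [0.854, 0.307, -0.42]] [-164.0, 294.1, 1009.3]
top [[413.9, 0.0, 274.4], [0.0, 413.9, 210.0], [0.0, 0.0, 1.0]] [[-0.026, -0.999, 0.019], [-0.997, 0.024, -0.076], [0.076, -0.021, -0.997]] [4.8, 559.2, 1116.7]
0.1 [ 164.21679223 -550.41950085  213.653329  ] [ 9.89519651e-01  1.44395401e-01 -1.39340554e-05 -9.10256399e-04] 85.36898412221227
```

View pics/side0.png

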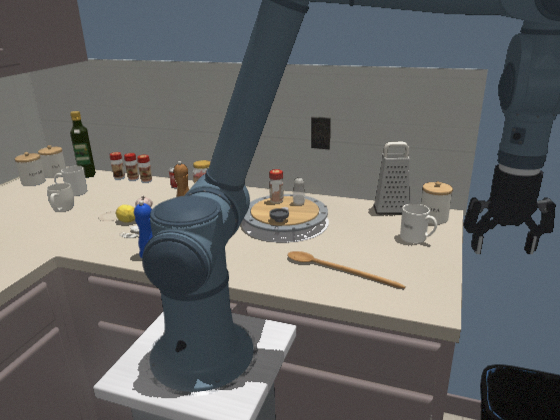

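View pics/top0.png

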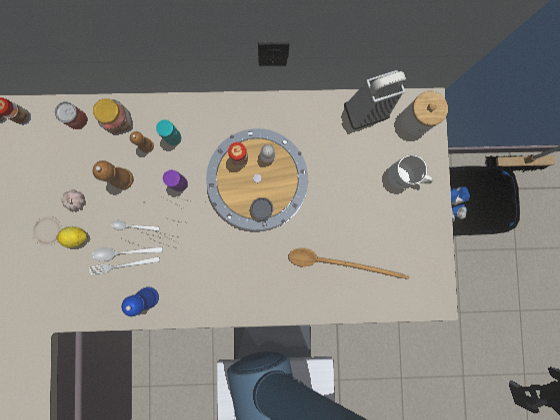

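The mug stands on the right at top (408,173). There are three mill candidates, all to the left: brown large (112,175), brown small (140,141) and blue (140,300). Blue is excluded and the larger brown one is meant, so the target side is left (+y), which is clockwise (-0.785). I'll confirm this in one enlarged crop.

Run:
```python
import cv2, numpy as np
a=cv2.imread("pics/top0.png")[120:240,80:320]; cv2.imwrite("pics/c1.png",cv2.resize(a,None,fx=3.3,fy=3.3,interpolation=cv2.INTER_CUBIC))
b=cv2.imread("pics/side0.png")[165:245,230:340]; cv2.imwrite("pics/c2.png",cv2.resize(b,None,fx=7,fy=7,interpolation=cv2.INTER_CUBIC))
```

```text
(no output)
```

View pics/c1.png

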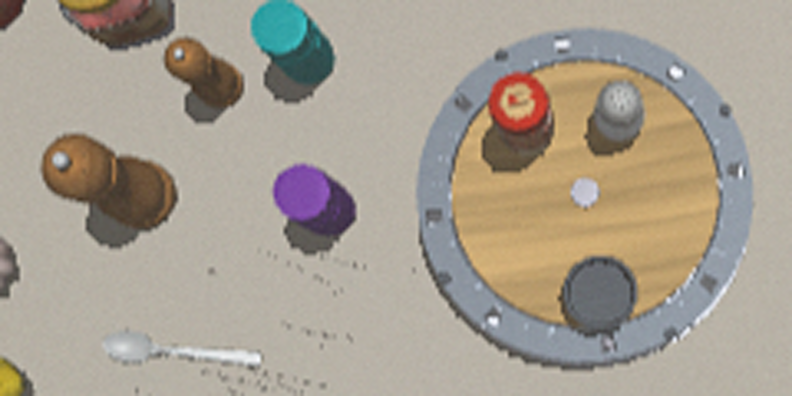

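View pics/c2.png

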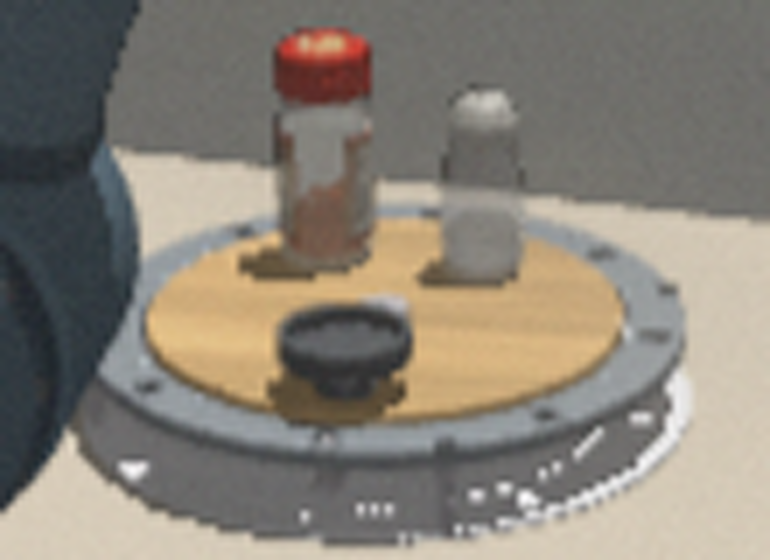

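The larger brown mill at crop (110,180) lies left of the carousel. The small brown mill, the blue mill, and the turquoise and purple jars are decoys. The cup is at crop (599,293), its hole at (609,342), and the next hole to the left at (492,317). Now I'll measure positions.

```bash
cat > h.py <<'E'
from bench import bot
import numpy as np, cv2
def cam(n):
    c=bot.calibration(n); return [np.array(c[k]) for k in("camera_matrix","R","t")]
def atz(n,u,v,z):
    K,R,t=cam(n); d=R.T@np.linalg.solve(K,[u,v,1.]); o=-R.T@t; return o+d*(z-o[2])/d[2]
def tri(p,q):
    A=[];b=[]
    for n,(u,v) in(("top",p),("side",q)):
        K,R,t=cam(n); P=K@np.c_[R,t]
        for w,r in((u,0),(v,1)): e=w*P[2]-P[r]; A.append(e[:3]); b.append(-e[3])
    return np.linalg.lstsq(np.array(A),np.array(b),rcond=None)[0]
E
python3 - <<'E'
from h import *
T=lambda x,y:(80+(x+.5)/3.3-.5,120+(y+.5)/3.3-.5)
S=lambda x,y:(230+(x+.5)/7-.5,165+(y+.5)/7-.5)
H=np.array([atz("top",*T(*p),42) for p in[(609,342),(492,317),(433,215),(463,102),(562,45),(676,72),(737,170),(709,283)]])
print(H.round(1)); c=H.mean(0);print("axis",c,np.linalg.norm(H-c,axis=1).round(1),np.arctan2(*(H-c)[:,1::-1].T).round(3))
print("cup rim z75",atz("top",*T(599,293),75),"tri",tri(T(599,293),S(345,330)))
print("jar cap",tri(T(519,101),S(323,42)),"salt",tri(T(622,98),S(485,97)),"hub",tri(T(585,192),S(388,302)))
print("mill",atz("top",*T(150,195),0))
d=atz("top",*T(599,293),75)-c;print(np.hypot(d[0],d[1]),np.arctan2(d[1],d[0]))
E
```

```text
[[522.3  19.6  42. ]
 [545.1 114.4  42. ]
 [630.  161.2  42. ]
 [723.3 135.2  42. ]
 [769.5  52.6  42. ]
 [744.7 -41.3  42. ]
 [661.6 -89.3  42. ]
 [568.6 -63.5  42. ]]
axis [645.65066577  36.10132707  42.        ] [124.4 127.4 126.  125.9 124.9 125.7 126.5 125.9] [-3.008  2.48   1.695  0.906  0.132 -0.663 -1.445 -2.229]
cup rim z75 [559.9636652   26.43947632  75.        ] tri [559.68868597  27.06134556  75.47721153]
jar cap [697.23095791  83.30861393 154.54605209] salt [702.6826275    6.5944705  133.26417546] hub [644.56140883  36.74840804  50.87345059]
mill [658.60201077 405.5939506    0.        ]
86.23000306001236 -3.0293094306692128
```

Axis is at (645.5, 36.5) with phase 0.126 rad. The holes lie at 126 mm radius and the triangulated rim is at z=75, both as expected. The cup is at (561,26) and the target cup position is (578.4,88.6). I'll close the gripper and move above the cup.

```bash
python3 -m crank '[{"offset":[2.5,3.6,0],"yaw":0.08},{"offset":[2.5,3.6,0],"yaw":0.08},{"offset":[2.5,3.6,0],"yaw":0.08},{"offset":[2.5,3.6,0],"yaw":0.08},{"offset":[2.5,3.6,0],"yaw":0.08},{"offset":[2.5,3.6,0],"yaw":0.08},{"offset":[2.5,3.6,0],"yaw":0.08},{"offset":[2.5,3.6,0],"yaw":0.08}]' 0
python3 -m crank '[{"offset":[2.5,3.6,0],"yaw":0.08},{"offset":[2.5,3.6,0],"yaw":0.08},{"offset":[2.5,3.6,0],"yaw":0.08},{"offset":[2.5,3.6,0],"yaw":0.08},{"offset":[2.5,3.6,0],"yaw":0.08},{"offset":[2.5,3.6,0],"yaw":0.08},{"offset":[2,3.6,-2],"yaw":0.08},{"offset":[2,3.6,-2],"yaw":0.08}]'
```

```text
clock: 0.9
position: [364.8, -261.3, 214.3]
eef_rot: [0.893, 0.45, -0.0, -0.0]
contact_force: [1.0, -0.2, -0.6]
grip_width: -0.1
gripper_force: 0.0
clock: 1.7
position: [555.5, 26.6, 174.3]
eef_rot: [0.706, 0.708, 0.0, 0.001]
contact_force: [0.9, -0.9, -0.8]
grip_width: -0.0
gripper_force: 0.0
```

```bash
python3 -m crank '[{"offset":[0.6,-0.05,-2],"yaw":0},{"offset":[0,0,-2],"yaw":0},{"offset":[0,0,-2],"yaw":0},{"offset":[0,0,-1.5],"yaw":0},{"offset":[0,0,-0.7],"yaw":0},{"offset":[0,0,0],"yaw":0},{"offset":[0,0,0],"yaw":0},{"offset":[0,0,0],"yaw":0}]'
python3 - <<'E'
from h import *
s=bot.snapshot("side")[:,:,::-1][165:245,230:340];t=bot.snapshot("top")[:,:,::-1][120:240,200:320]
cv2.imwrite("pics/c3.png",np.hstack([cv2.resize(s,(440,320),interpolation=cv2.INTER_CUBIC),cv2.resize(t,(320,320),interpolation=cv2.INTER_CUBIC)]))
for z in(81,):
  K,R,t=cam("side");p=K@(R@np.array([561,26,z])+t);print(p[:2]/p[2])
E
```

```text
clock: 2.5
position: [561.1, 24.3, 93.6]
eef_rot: [0.708, 0.707, 0.001, 0.001]
contact_force: [-0.7, -0.2, 0.1]
grip_width: 0.0
gripper_force: 0.0
[279.44736048 209.92005233]
```

View pics/c3.png

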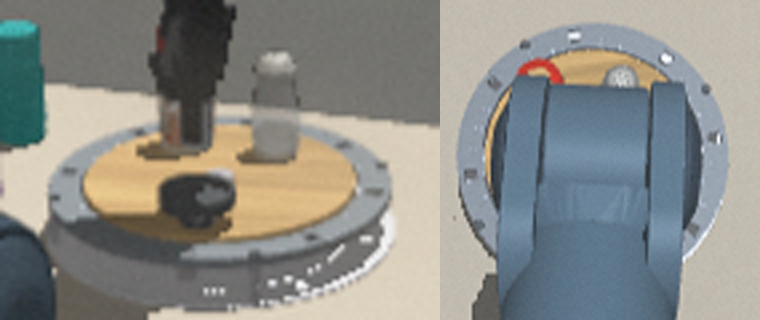

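The view is ambiguous because the jar stands behind the fingers, so I'll enlarge it.

Run:
```python
from h import *
s=bot.snapshot("side")[:,:,::-1][145:225,245:325]
s=cv2.resize(s,(600,600),interpolation=cv2.INTER_CUBIC); s=cv2.convertScaleAbs(s,alpha=1.6,beta=30)
cv2.imwrite("pics/c4.png",s);K,R,t=cam("side")
for z in(75,86,150):
  p=K@(R@np.array([561,25,z])+t);print((p[:2]/p[2]-[245,145])*7.5)
print(bot.sense()["position"])
```

```text
[261.05171019 500.66560069]
[260.38346754 475.92007255]
[256.41013073 328.78442147]
[560.95064236  24.37842967  93.332788  ]
```

View pics/c4.png

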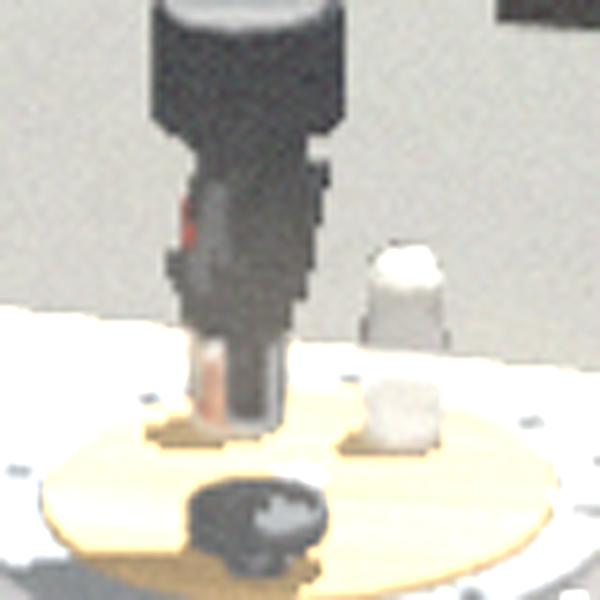

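The dark finger seems to end at crop row ~420, while 476 was predicted for the tip. I'll check this by differencing against the first image rather than spending another view.

Run:
```python
from h import *
a=cv2.imread("pics/side0.png").astype(int);b=bot.snapshot("side")[:,:,::-1].astype(int)
cv2.imwrite("pics/side1.png",b)
print("     ",list(range(266,294,2)))
for r in range(186,222): print(r," ".join("%4d"%x for x in (b-a)[r,266:294].sum(1)//3), "|", " ".join("%3d"%x for x in b[r,272:286].sum(1)//3))
```

```text
[266, 268, 270, 272, 274, 276, 278, 280, 282, 284, 286, 288, 290, 292]
186    6    5    6   -6  -23  -31  -72  -83  -78  -80  -75  -81  -77  -43  -35  -50  -61  -57   -1    3    1    7    5    2    6    5    7    4 |  52  47  52  49  54  46  53  50  50  54  50  53 111 115
187    8    6    3   -1  -15  -34  -78  -78  -77  -78  -80  -78  -77  -49  -41  -48  -55  -60    1    2    2    4    5    1   -2   -1    4    4 |  49  54  50  52  48  52  54  51  50  55  53  52 110 115
188    4    3    4    3  -20  -39  -65  -75  -80  -78  -78  -78  -80  -48  -39  -45  -57  -60   -2    1    6    3    5    2    5    2    8    0 |  49  55  51  50  51  51  53  54  53  52  54  54 109 114
189    8    9    8    3   -3  -41  -59  -77  -77  -72  -73  -74  -80  -52  -38  -52  -46  -17    0    6    5    6    7    7    5    2    2    5 |  56  54  54  56  53  55  51  51  55  54  67  97 114 118
190    8    8    5    8    2  -15  -31  -48  -52  -69  -79  -80  -63  -43  -36  -45  -38   -2    5    2    5    3    3    4    4    2    6    3 |  83  81  78  60  52  50  51  53  58  66  79 104 139 115
191    9    7    8 
[... 5660 characters left out ...]
   -8    1    6    4    1    1    6   -5    1    1    4    0   -2    3    5    1    2    8    4    8    5    5    8    7 |  75  72  61  53  55  53  60  65  70  51  52  78  76  73
220  -84  -90  -18    4    2    6   -1   -1    3    5    0    7    2    2    4   -2   -1   -1    3    6    4    6    7    7    5    8    8    8 |  72  73  71  54  50  56  59  64  60  50  51  70  79  81
221  -92  -90  -16    4    5    2    5   -3    5    2    3    3   -1    2   -1    4    0    2    2    4    2    6    7    6    8    7    7    6 |  77  73  77  65  55  53  53  59  52  57  61  73  74  79[ WARN:0@0.823] global loadsave.cpp:1063 imwrite_ Unsupported depth image for selected encoder is fallbacked to CV_8U.
```

The finger really does end at image row ~201. That means the tip is at z≈110 instead of 86, though its column matches laterally. I'll probe downwards gently and watch the force.

```bash
python3 -m crank '[{"offset":[0,0.1,-0.5],"yaw":0},{"offset":[0,0,-0.5],"yaw":0},{"offset":[0,0,-0.3],"yaw":0},{"offset":[0,0,-0.2],"yaw":0},{"offset":[0,0,-0.2],"yaw":0},{"offset":[0,0,-0.2],"yaw":0},{"offset":[0,0,0],"yaw":0},{"offset":[0,0,0],"yaw":0}]'
python3 - <<'E'
from h import *
a=cv2.imread("pics/side0.png").astype(int);b=bot.snapshot("side")[:,:,::-1].astype(int)
for r in range(196,216): print(r," ".join("%4d"%x for x in (b-a)[r,270:288].sum(1)//3))
E
```

```text
clock: 3.5
position: [560.4, 25.4, 73.6]
eef_rot: [0.707, 0.707, 0.0, 0.0]
contact_force: [-0.3, -0.2, -0.0]
grip_width: 0.1
gripper_force: 0.0
196    3  -15  -30  -30  -34  -38  -39  -38  -34  -39  -40  -39  -27    5    5    6    7    2
197    3    0   -3   -8  -12  -40  -41  -44  -43  -39  -11  -20  -21    3    1    7    5    5
198    6    5    4    2    2  -34  -43  -41  -43  -41   -4    6  -10    3    5    8    6    9
199    3    0    4    1    5  -37  -44  -44  -43  -37    0   11  -38    3   10    9    4    7
200    8    6    5    2    5  -33  -42  -44  -45  -42  -10    4  -39    3    6    3    7    7
201    3    5    3    5    3  -32  -51  -48  -49  -51  -23   -6  -25    1   11    9    7    6
202    5    3    5    1    0  -42  -55  -66  -55  -59  -20    0  -77   -2    5    4    6    8
203    5    0    0    3    4  -32  -49  -54  -52  -41  -68  -61 -101   -3    7    7    2    6
204    6    5    3    0   10  -87 -104 -101 -105 -102  -85  -75  -97   -4    6    5    3    9
205    4    8    6    5   -6  -96 -131 -132 -133 -123  -89  -75 -100   -6    4    5    8    7
206    3    6   
[... 223 characters left out ...]
37  -36  -21    3    9    8    8   10    8
209   10   -3  -10  -13  -13  -15  -18   -9   -1    4    7   -4    1    0    1    4    5    7
210  -12  -25  -14  -19   -3   -5    5    3    2    6    3   -1    8    1    6    1    3    1
211  -33  -17   -8    0   -4    0  -21  -34  -22  -26  -25  -36   -2    4   -4    0    5    2
212  -32   -9  -24  -23  -37  -33  -43  -48  -45  -39  -42  -11    4    8    4    6    0    1
213  -27  -40  -42  -51  -49  -45  -49  -47  -50  -47   -9    6    5    8    3    4    0    0
214   -6  -26  -47  -52  -46  -52  -47  -49  -49  -47  -27   -2    4   -1    7    6    4    5
215    8   -7  -20  -24  -28  -37  -41  -53  -45  -46  -43   -8    0    4    3    4    2    5
```

```bash
python3 -m crank '[{"offset":[0.05,0.05,-0.2],"yaw":0},{"offset":[0,0,-0.2],"yaw":0},{"offset":[0,0,-0.2],"yaw":0},{"offset":[0,0,-0.2],"yaw":0},{"offset":[0,0,-0.2],"yaw":0},{"offset":[0,0,-0.1],"yaw":0},{"offset":[0,0,0],"yaw":0},{"offset":[0,0,0],"yaw":0}]'
python3 - <<'E'
from h import *
b=bot.snapshot("side")[:,:,::-1];cv2.imwrite("pics/side2.png",b)
print(bot.sense()["contact_force"])
s=b[175:225,250:310]
s=cv2.convertScaleAbs(cv2.resize(s,(720,600),interpolation=cv2.INTER_CUBIC),alpha=1.5,beta=-20)
cv2.imwrite("pics/c5.png",s)
E
```

```text
clock: 4.35
position: [560.8, 25.9, 62.5]
eef_rot: [0.707, 0.707, 0.0, 0.0]
contact_force: [-0.5, -0.6, 0.1]
grip_width: 0.3
gripper_force: 0.0
[ 0.38998883  0.15995811 -0.47017046]
```

View pics/c5.png

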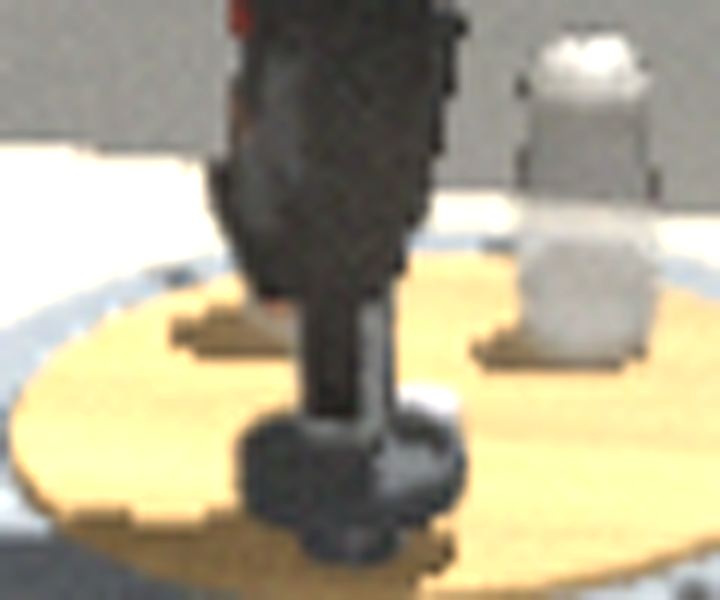

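The finger is centred over the cup and its tip is just at rim height, with no contact force yet. The real tip therefore stands about 14 mm behind the TCP. Continuing down.

```bash
python3 -m crank '[{"offset":[0,0,-0.3],"yaw":0},{"offset":[0,0,-0.3],"yaw":0},{"offset":[0,0,-0.2],"yaw":0},{"offset":[0,0,-0.2],"yaw":0},{"offset":[0,0,-0.1],"yaw":0},{"offset":[0,0,-0.1],"yaw":0},{"offset":[0,0,-0.1],"yaw":0},{"offset":[0,0,0],"yaw":0}]'
```

```text
clock: 5.2
position: [560.8, 25.9, 49.4]
eef_rot: [0.707, 0.707, -0.0, -0.0]
contact_force: [-0.6, -0.3, 0.2]
grip_width: 0.2
gripper_force: 0.0
```

```bash
python3 -m crank '[{"offset":[0,0,-0.1],"yaw":0},{"offset":[0,0,-0.1],"yaw":0},{"offset":[0,0,-0.1],"yaw":0},{"offset":[0,0,-0.1],"yaw":0},{"offset":[0,0,0],"yaw":0},{"offset":[0,0,0],"yaw":0},{"offset":[0,0,0],"yaw":0},{"offset":[0,0,0],"yaw":0}]'
```

```text
clock: 6.0
position: [560.9, 26.0, 45.6]
eef_rot: [0.707, 0.707, 0.0, 0.0]
contact_force: [-1.6, -0.3, 4.5]
grip_width: -0.1
gripper_force: 2.2
```

Contact reads 4.5 N, so contact began at TCP z≈47. I'll press to z≈35.8, where I expect about 7.3 N.

```bash
python3 -m crank '[{"offset":[0,0,-0.2],"yaw":0},{"offset":[0,0,-0.2],"yaw":0},{"offset":[0,0,-0.2],"yaw":0},{"offset":[0,0,-0.2],"yaw":0},{"offset":[0,0,-0.1],"yaw":0},{"offset":[0,0,-0.1],"yaw":0},{"offset":[0,0,0],"yaw":0},{"offset":[0,0,0],"yaw":0}]'
```

```text
clock: 6.8
position: [561.0, 25.9, 35.8]
eef_rot: [0.707, 0.707, 0.0, 0.0]
contact_force: [-2.5, -0.6, 7.0]
grip_width: -0.3
gripper_force: 3.5
```

```bash
python3 -m crank '[{"offset":[-0.04,0.42,-0.08],"yaw":-0.05},{"offset":[-0.02,0.42,0],"yaw":-0.05},{"offset":[0,0.42,0],"yaw":-0.05},{"offset":[0.02,0.42,0],"yaw":-0.05},{"offset":[0.04,0.41,0],"yaw":-0.05},{"offset":[0.06,0.41,0],"yaw":-0.05},{"offset":[0.08,0.41,0],"yaw":-0.05},{"offset":[0.1,0.41,0],"yaw":-0.05}]'
python3 - <<'E'
from h import *
b=bot.snapshot("side")[:,:,::-1];print(bot.sense()["position"])
s=b[160:250,225:345]
cv2.imwrite("pics/c6.png",cv2.convertScaleAbs(cv2.resize(s,(800,600),interpolation=cv2.INTER_CUBIC),alpha=1.3))
E
```

```text
clock: 7.6
position: [563.5, 59.2, 35.2]
eef_rot: [0.834, 0.551, 0.0, 0.0]
contact_force: [-1.8, -0.6, 7.6]
grip_width: 0.1
gripper_force: 4.0
[563.7320388   59.94930999  35.24718065]
```

View pics/c6.png

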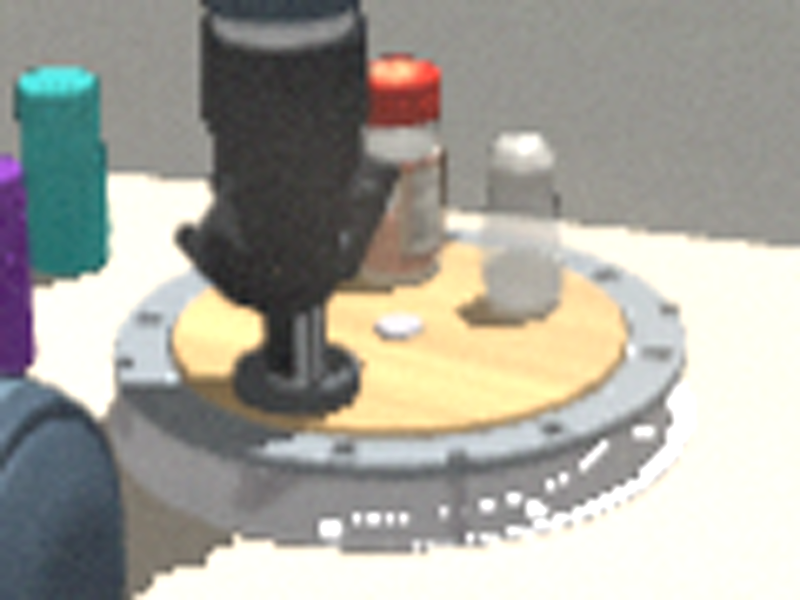

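The turntable is following: the cup has moved left, it's pressed, both jars are upright, and the side force is tiny. I'll finish the arc.

```bash
python3 -m crank '[{"offset":[0.12,0.4,0],"yaw":-0.05},{"offset":[0.14,0.39,0],"yaw":-0.05},{"offset":[0.16,0.39,0],"yaw":-0.05},{"offset":[0.18,0.38,0],"yaw":-0.05},{"offset":[0.2,0.37,0],"yaw":-0.05},{"offset":[0.21,0.36,0],"yaw":-0.05},{"offset":[0.23,0.35,0],"yaw":-0.05},{"offset":[0.25,0.34,0],"yaw":-0.05}]'
python3 - <<'E'
from h import *
b=bot.snapshot("side")[:,:,::-1];cv2.imwrite("pics/side3.png",b);print(bot.sense()["position"],bot.sense()["contact_force"])
K,R,t=cam("side")
g=b[195:235,245:285].astype(int).sum(2)//3
for z in(63,):
 p=K@(R@np.array([578.4,88.6,z])+t);print("pred rim px",p[:2]/p[2])
for r in range(206,226): print(r," ".join("%3d"%x for x in b[r,245:285].astype(int).sum(1)//3))
E
```

```text
clock: 8.45
position: [578.8, 89.3, 35.2]
eef_rot: [0.927, 0.375, 0.001, 0.0]
contact_force: [-1.7, -0.3, 6.5]
grip_width: 0.2
gripper_force: 3.6
[579.32664346  89.92908455  35.32021254] [-1.91140732  0.84755328  6.95738119]
pred rim px [262.51324833 210.61976846]
206 170 148 160 162 160 163 162 165 170 172 170 144  61  29  38  58  93  71  66  94  50  89 175 181 183 178 177 178 177 174 172 168 165 163 166 169 167 169 170 177
207 139 111 111 112 143 157 145 167 170 171 172 157  68  35  35  52  96  73  65  95  51  90 177 183 181 179 179 176 176 180 176 173 168 165 165 166 172 193 189 190
208 143 125 124 126 151 152 139 166 168 171 157 132  58  31  32  50  94  76  62  94  48  62 112 129 157 177 178 176 176 174 177 177 175 173 166 162 157 194 199 196
209 158 155 155 154 160 122 151 167 166 135  99  74  42  28  32  51  92  77  59  95  52  41  49  63  94 134 178 177 174 174 176 179 180 177 173 167 121 147 182 188
210 161 161 161 161 162 110 159 159 119  78  54  50  35  31  34  47  91  81  56  94  55  41  49  53  48  74 139 180 181 176 176 178 179 180 179 175 155 143 126 146
211 159 162 159
[... 1744 characters left out ...]
 174 172 169 166 169 174 176 177 178 180 180
222 102  89  73  75  74  72  70  72  72  73  72  71  69  72  73  95 126 100  87 106 121 135 148 158 160 164 171 169 175 175 172 173 169 167 170 170 172 176 179 179
223 106 104  92  82  74  72  71  74  69  72  75 134 143 140 140 146 153 146 143 131 114  92 104 110 114 116 129 129 145 157 163 164 164 169 168 166 168 169 175 179
224 112 111 107 104  83  78  72  72  73  73 136 156 162 160 161 161 162 159 159 157 148 145 143 130 129 106 103  93  95 106 110 114 116 120 121 119 130 128 120 126
225 111 112 111 110 104 100  80  73  72  75 118 131 147 161 164 162 164 163 161 162 162 160 159 153 155 146 145 142 142 128 126 126 112 112 111 114 117 117 111 109
```

```bash
python3 -m crank '[{"offset":[0,0,0.1],"yaw":0},{"offset":[0,0,0.1],"yaw":0},{"offset":[0,0,0.1],"yaw":0},{"offset":[0,0,0.1],"yaw":0},{"offset":[0,0,0.1],"yaw":0},{"offset":[0,0,0.1],"yaw":0},{"offset":[0,0,0],"yaw":0},{"offset":[0,0,0],"yaw":0}]'; python3 -c "
from h import *
for i in range(4): bot.snapshot('side');s=bot.sense();print(s['contact_force'],s['position'])"
```

```text
clock: 9.3
position: [578.9, 89.5, 41.2]
eef_rot: [0.927, 0.376, 0.001, -0.0]
contact_force: [-0.8, 1.4, 5.3]
grip_width: -0.0
gripper_force: 2.9
[-0.21685069  0.53154941  6.03009774] [578.93334621  89.47911929  41.14431564]
[-1.47680671  1.90270395  6.38779581] [578.94006846  89.48964706  41.13009468]
[-0.9643831   1.85230866  5.60512177] [578.94409209  89.4835682   41.12929015]
[-7.03852426e-01  4.90081761e-03  5.94294510e+00] [578.96920206  89.48520165  41.15783879]
```

Still 5.8 N at about 5.5 mm depth, so the pin is rising into the hole. Releasing slowly, then lifting out.

```bash
python3 -m crank '[{"offset":[0,0,0.1],"yaw":0},{"offset":[0,0,0.1],"yaw":0},{"offset":[0,0,0.1],"yaw":0},{"offset":[0,0,0.1],"yaw":0},{"offset":[0,0,0],"yaw":0},{"offset":[0,0,0],"yaw":0},{"offset":[0,0,0],"yaw":0},{"offset":[0,0,0],"yaw":0}]'
python3 -m crank '[{"offset":[0,0,0.1],"yaw":0},{"offset":[0,0,0.2],"yaw":0},{"offset":[0,0,0.2],"yaw":0},{"offset":[0,0,0.3],"yaw":0},{"offset":[0,0,0.5],"yaw":0},{"offset":[0,0,1],"yaw":0},{"offset":[0,0,2],"yaw":0},{"offset":[0,0,3],"yaw":0}]'
python3 -m crank '[{"offset":[0,0,3],"yaw":0},{"offset":[0,0,3],"yaw":0},{"offset":[-2,0,3],"yaw":0},{"offset":[-3,-3,2],"yaw":0},{"offset":[-3,-4,0],"yaw":0},{"offset":[-3,-4,0],"yaw":0},{"offset":[-2,-4,0],"yaw":0},{"offset":[0,-4,0],"yaw":0}]'
python3 -m crank '[{"offset":[0,-4,0],"yaw":0},{"offset":[0,-4,0],"yaw":0},{"offset":[0,-4,0],"yaw":0},{"offset":[0,-4,0],"yaw":0},{"offset":[0,-4,0],"yaw":0},{"offset":[0,-4,0],"yaw":0},{"offset":[0,0,0],"yaw":0},{"offset":[0,0,0],"yaw":0}]'
python3 - <<'E'
from h import *
t=bot.snapshot("top")[:,:,::-1];s=bot.snapshot("side")[:,:,::-1];cv2.imwrite("pics/t4.png",t);cv2.imwrite("pics/s4.png",s)
cv2.imwrite("pics/c7.png",np.hstack([cv2.resize(t[120:240,200:320],(400,400),interpolation=cv2.INTER_CUBIC),cv2.resize(s[155:245,240:330],(400,400),interpolation=cv2.INTER_CUBIC)]))
E
```

```text
clock: 10.3
position: [578.4, 88.8, 44.8]
eef_rot: [0.927, 0.375, 0.0, 0.0]
contact_force: [0.8, 0.8, 5.3]
grip_width: 0.2
gripper_force: 2.3
clock: 11.1
position: [576.3, 88.8, 117.2]
eef_rot: [0.927, 0.375, -0.002, -0.001]
contact_force: [0.9, 0.8, 0.4]
grip_width: 0.3
gripper_force: 0.0
clock: 11.9
position: [445.1, -101.6, 228.7]
eef_rot: [0.927, 0.376, -0.0, -0.0]
contact_force: [1.9, -0.2, 0.1]
grip_width: 0.2
gripper_force: 0.0
clock: 12.7
position: [447.7, -341.5, 227.8]
eef_rot: [0.927, 0.375, 0.0, -0.0]
contact_force: [0.8, -0.0, 0.7]
grip_width: 0.1
gripper_force: 0.0
```

View pics/c7.png

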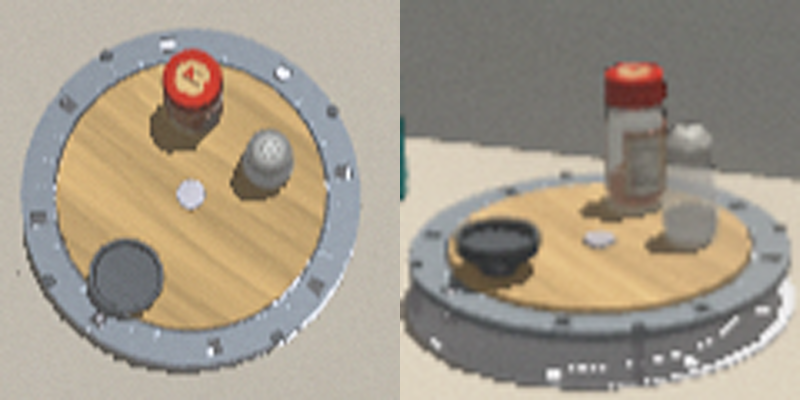

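The cup sits over the next left hole at top crop (98,318), both jars are upright, and the arm is clear. A quick numeric check of angle and height:

Run:
```python
from h import *
p=(200+126*.3,120+277*.3);q=(240+98*.225,155+237*.225)
r=tri(p,q);d=atz("top",*p,75)-[645.5,36.5,75];print(r,np.arctan2(d[1],d[0]),"want 2.482")
a=cv2.imread("pics/top0.png").astype(int);b=cv2.imread("pics/t4.png").astype(int);print("mill/mug diff",abs(a-b)[150:200,85:140].mean(),abs(a-b)[145:200,375:440].mean())
bot.close_job()
```

```text
[575.48571538  88.06865697  72.19492231] 2.514612653495687 want 2.482
mill/mug diff 6.8521212121212125 6.548997668997669
the job is handed in; nothing more can be done
```

I pushed the pressed cup round to the next hole on the pepper-mill side (left, about -0.785 rad), let it spring up, and handed the job in at about 13 s. The final pictures put it at that hole, within about 0.03 rad and 3 mm of full height. Both jars are upright, and the mill and mug did not move.

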